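# Shut the boxed-in heating valve with the T-key

## Robot

A 7-joint arm with a two-finger parallel gripper is mounted at the origin on the work surface. World frame = base frame: x ahead of the robot, y to its left, z up, the work surface at z = 0. Lengths are in m, angles in degrees, forces in N, time in s.
With the tool pointing down it reaches from about 0.425 to 0.875 m from the base axis. Payload 4.7 kg.
Tool frame: the origin (TCP) lies between the finger pads; the fingertips stand 8 mm ahead of it and the grasp point (between the pads) lies 11 mm behind it (env.tip_extent is the distance from the TCP to the fingertips, in m); z points along the fingers, y is the line along which they close (so a half turn about z gives the same grasp; the last joint's range is limited). The gripper opens to 87 mm and grips with 3 to 60 N. Pads are 19 mm wide; open, the fingers measure 117 mm over their backs; the gripper's body (75 mm by 190 mm) begins 51 mm behind the grasp point.
Start: joints at [68.016, 18.392, -4.016, 83.108, 1.295, 78.541, -3.26], TCP at [0.252, -0.599, 0.231] pointing down, gripper open.
Joint ranges: [-163.93, 163.93], [-17.29, 119.83], [-79.2, 71.16], [3.27, 140.29], [-89.18, 269.18], [5.43, 117.66], [-154.24, 154.24]. Speed limits (degrees/s): [147.25, 147.25, 180, 180, 180, 180, 180].

## Interface

Orientations are given as [roll, pitch, yaw] about the fixed x, y, z axes, in that order (R = Rz(yaw) Ry(pitch) Rx(roll)).
In Python, from cell import sensors, vision, workorder, env gives the robot as it stands.
- The arm moves only by the tool drive_tool, never from a script. Its argument "moves" is a list of rows, each an object of numbers: "x", "y", "z": the shift along the tool's x, y, z in mm; "rx", "ry", "rz": the turn, a rotation vector about the tool's x, y, z in rad; "fingers": the closure, from -1 (fully open) to 1 (shut). In form: [{"x": .., "y": .., "z": .., "rx": .., "ry": .., "rz": .., "fingers": ..}, ...]. A call has 1 to 20 rows; each row is the pose to reach, as a shift and turn from the pose commanded when the call began, along the tool's axes at that moment; what a row does not reach only later rows make up. A row lasts 1/8 s, in which the tool goes at most 62.5 mm and 10.7 degrees, less where a joint would pass 70% of its speed; a pose out of reach is approached as far as the arm can. A call with a gripper value outside its range is refused whole. The fingers move at their own pace and stop on an object; "force" is the grip in N (left out, the last holds). Time passes only in rows, so rows that repeat a pose let the fingers close. It gives the time, the measured TCP pose, the force, the opening and the grip force at its end, in the units of the state.
- sensors.get_obs(): the state, without advancing time (a new reading comes with each control period).
- vision.read_camera(name): name is "scene" or "top" or "wrist"; returns a dict with "image" (400x640x3 uint8, red, green, blue), "fx", "fy", "cx", "cy" (pixels), "R" (3x3) and "t" (3): a world point X has camera coordinates R X + t. Camera axes: x right, y down, z forward; pixel columns grow to the right and rows downward; lengths in m; the calibration is good to about 2 mm. A picture is of the moment at which its call begins. There is no depth.
- workorder.sign_off(): hands the job in; it is judged then, once.
The state is a dict: "time_s": time; "qpos": joint angles; "joint_velocities": joint speeds; "effort": joint torques, N m; "tool_pos": TCP position; "tool_rot": TCP orientation; "force": force on the tool from outside, world axes, zero at the start; "wrist_torque": the same for the moment, N m; "grip_width": finger opening in m; "grasp_force": force on a finger pad.
Only numpy, scipy, OpenCV 4.12 (cv2) and the standard library are available. Lean on these libraries where they do the work, as an engineer would, in place of code of your own. Each camera call takes 0.05 s, during which the arm holds its last target. There are 200 camera calls.

## Task

Shut the heating valve at the bottom of the shaft: take the T-key from its stand, lower it down the shaft until its socket sits fully down over the valve's square stem, and turn it clockwise (seen from above) until the stem comes up against its closed stop. Work gently, by feel: do not press hard on the stem, do not turn it before the key is fully down, and do not force it once it is shut. Leave the key standing upright on the stem, let go, and do not disturb the bottle, the wood block or the cup.

Things in the scene. Friction and masses are not known exactly. Their poses are not given: they have to be found in the camera images.
- boxing: Fixed plywood pipe boxing, 150 x 150 mm and 138 mm high, with a 12 mm high steel sleeve rim round the shaft in the middle of its top. Short copper pipe stubs (18 mm thick, below 45 mm high) stick out 125 mm from its centre on its -x and +x sides. Origin: centre of its underside, on the bench; z up.
- shaft_mouth (a point): Centre of the shaft's mouth, level with the rim's top, 150 mm above the bench. Round shaft, 50 mm wide, straight down. At its bottom stands the valve's square brass stem (see stem), upright, up to 1 mm off the shaft's axis; the tip of its cone is 95 to 101 mm below this point. Its flats stand askew to the boxing, by an angle that is not measured and must be found by feel.
- stand: Fixed wooden key stand, 90 x 90 x 60 mm, with a round hole 46 mm wide and 50 mm deep in its top, in which the key stands. Origin: centre of its underside.
- key: Loose steel T-key, 185 mm long, 0.3 to 0.54 kg, upright in its stand at the start. Origin: centre of its lower end; z up the shank, x along the crossbar. The socket is a square tube, 29 mm outside, hole 22 mm square and 30 mm deep, flats parallel to the crossbar. Shank 14 mm thick. Crossbar on top 90 mm long (x), 16 mm wide (y), 20 mm high.
- key_bar (a point): Centre of the key's crossbar, 175 mm above the socket's mouth: the place to grip, from above, across the 16 mm width.
- key_mouth (a point): Centre of the socket's mouth, the key's lower end. Fully down over the stem it is 30 mm below the cone's tip (19 to 25 mm above the bench); with the flats not in line it stops on the square's corners, 6 mm below the tip, 24 mm short.
- stem (a joint): Turn of the valve stem in rad, clockwise from above positive: 0 open, 1.2 the closed stop; starts between 0 and 0.25. The stem is 20 x 20 mm square, 28 mm tall, with a round cone-shaped pilot 6 mm high on top (21 mm wide at its foot, 10 mm at the tip). It turns stiffly (0.12 N m) and stays where left. The value says nothing about how the flats face.
- bottle: Loose amber bottle, 60 mm wide, 170 mm high; a bystander. Origin: centre of its underside.
- offcut: Loose pine block 110 x 70 x 35 mm; a bystander. Origin: centre of its underside.
- pot: Loose white cup, 72 mm wide, 90 mm high; a bystander. Origin: centre of its underside.

How it is judged (in metres and radians):
On the way, in this order (a step that is already met when the one before it is completed fails the run):
1. the key's socket is fully down over the stem (z of key_mouth in the frame of boxing below 0.031 m and horizontal distance between key_mouth and shaft_mouth below 0.008 m and value of joint stem below 0.6 rad), for 0.2 s.
2. the stem is turned to its closed stop (value of joint stem above 1.1 rad), for 0.1 s.
At the end, for the whole second after the job is handed in: The stem is within 0.1 rad of its closed stop, and the key stands at rest, upright within 7 degrees, with its socket fully down over the stem (value of joint stem above 1.1 rad and z of key_mouth in the frame of boxing below 0.031 m and horizontal distance between key_mouth and shaft_mouth below 0.008 m and angle between key's own z axis and vertical below 0.12 rad and linear speed of key below 0.02 m/s); the robot touches nothing.
It fails at once if the bottle, the wood block or the cup is moved by more than 20 mm (distance of any of bottle, offcut, pot from where it was at the start of the episode above 0.02 m).
It fails at once if the key presses on top of the stem with over 60 N (contact force between key and stem_c1 above 60 N or (z of key_mouth in the frame of boxing above 0.042 m and contact force between key and stem_c0 above 60 N)).
It fails at once if the stem is forced: the key's socket bears on its square with over 450 N (about 1.2 N m) (contact force between key and stem_c0 above 450 N).
It fails at once if the stem is turned while the key is not yet down over it (z of key_mouth in the frame of boxing above 0.036 m and value of joint stem above 0.5 rad).
It also fails if it takes over 64 s, if anything falls off the work surface, if the arm or the gripper's body presses on something with over 40 N, if the wrist force passes 120 N, or if a joint passes its speed limit or range.

## Working session

There is one attempt and no reset: what is moved stays moved. The work goes in short steps, Python scripts to look and compute and a tool call to move; the robot and the scene stay as the last step left them, time stands still between calls to the robot, and variables do not carry over. Pictures are saved under pics/ and viewed, at most 10 in all, crops included, and the job is handed in when it is done.

Besides the shell and the picture viewer there is one more tool, called after "Emit:" as name([rows], argument=value, ...), one row to a line, values as JSON. drive_tool: Moves the arm, as the interface text tells. Its arguments: {"type":"object","properties":{"moves":{"type":"array"},"force":{"type":"number"}},"required":["moves"]}

```bash
mkdir -p pics; ls; python3 - <<'E'
from cell import sensors, vision
import cv2,numpy as np
o=sensors.get_obs(); print({k:np.round(v,3).tolist() for k,v in o.items()})
for n in("scene","top"):
    c=vision.read_camera(n); cv2.imwrite(f"pics/{n}0.png",c["image"][:,:,::-1]); np.savez(f"pics/{n}0.npz",**c)
    print(n,c["fx"],c["fy"],c["cx"],c["cy"],np.round(c["R"],4).tolist(),c["t"], -c["R"].T@c["t"])
E
```

```text
pics
{'time_s': 0.0, 'qpos': [68.015, 18.438, -4.015, 83.178, 1.294, 78.542, -3.259], 'joint_velocities': [-0.008, -0.018, -0.078, 0.083, 0.054, 0.013, -0.055], 'effort': [0.001, -49.128, -0.403, -31.253, -0.064, 0.044, 0.0], 'tool_pos': [0.252, -0.599, 0.229], 'tool_rot': [-179.887, 0.005, 22.794], 'force': [-0.762, -0.087, 0.191], 'wrist_torque': [-0.031, 0.045, 0.056], 'grasp_force': 0.0, 'grip_width': 0.087}
scene 376.14382941664985 376.14382941664985 316.03548638756894 199.8243866847987 [[-0.7034, 0.7106, 0.017], [0.462, 0.4751, -0.7489], [-0.5403, -0.5189, -0.6625]] [ 0.4486007  -0.19594551  1.33154184] [1.12541737 0.46522632 0.72776446]
top 412.26018729796266 412.26018729796266 324.4483531476579 198.73181476486167 [[0.0066, -1.0, 0.0039], [-0.9961, -0.0069, -0.0876], [0.0877, -0.0033, -0.9961]] [-0.00812759  0.64178841  1.11463441] [ 5.41650813e-01 -5.08530093e-05  1.16661162e+00]
```

View pics/scene0.png

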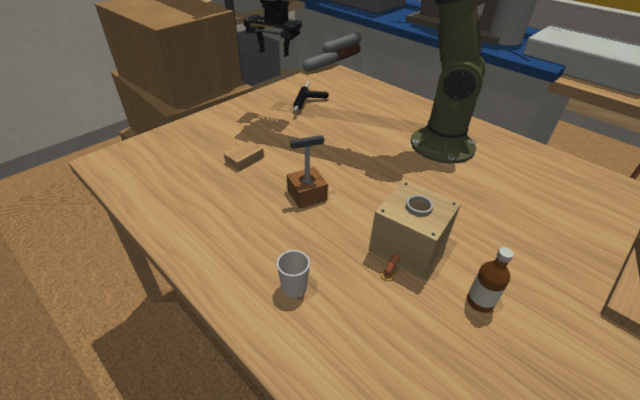

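View pics/top0.png

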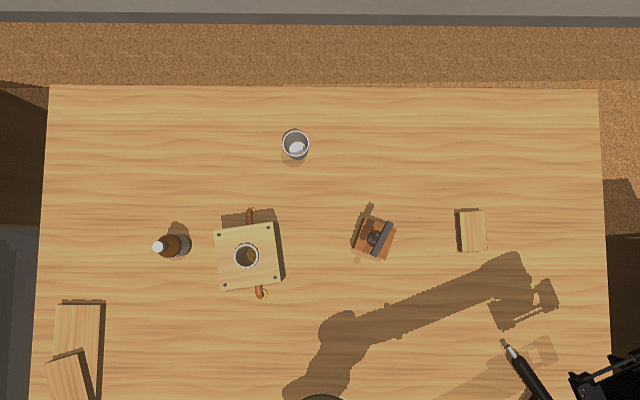

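The scene view shows the crossbar at about (307,143) and the rim at (420,205). In the top view the crossbar is at about (382,237) and the rim at (246,256). Next I'll enlarge both crops to segment them.

```bash
cat > h.py <<'E'
import numpy as np,cv2
def load(p): return dict(np.load(p))
def ray(c,u,v):
    d=c["R"].T@np.array([(u-c["cx"])/c["fx"],(v-c["cy"])/c["fy"],1]); return -c["R"].T@c["t"],d
def onz(c,u,v,z):
    o,d=ray(c,u,v); return o+d*(z-o[2])/d[2]
def tri(c1,p1,c2,p2):
    o1,d1=ray(c1,*p1);o2,d2=ray(c2,*p2)
    s=np.linalg.lstsq(np.c_[d1,-d2],o2-o1,rcond=None)[0]
    a,b=o1+s[0]*d1,o2+s[1]*d2; return (a+b)/2,np.linalg.norm(a-b)
def proj(c,X):
    q=c["R"]@np.asarray(X)+c["t"]; return np.array([c["fx"]*q[0]/q[2]+c["cx"],c["fy"]*q[1]/q[2]+c["cy"]])
E
python3 - <<'E'
from h import *
t=load("pics/top0.npz");s=load("pics/scene0.npz")
print(onz(t,382,237,.195),onz(t,246,256,.15),onz(s,307,143,.195),onz(s,420,205,.15),tri(t,(382,237),s,(307,143)),tri(t,(246,256),s,(420,205)))
f=lambda c,x,y,w,h:cv2.resize(c["image"][y:y+h,x:x+w,::-1],(400,300),interpolation=cv2.INTER_NEAREST)
cv2.imwrite("pics/crops.png",np.vstack([np.hstack([f(t,342,207,80,60),f(t,206,226,80,60)]),np.hstack([f(s,267,120,80,60),f(s,380,180,80,60)])]))
E
```

```text
[ 0.53788806 -0.1389629   0.195     ] [0.48928959 0.1873979  0.15      ] [ 0.5505994  -0.12372693  0.195     ] [0.49558523 0.19200985 0.15      ] (array([ 0.5368888 , -0.13980443,  0.18156169]), np.float64(0.00285715791134326)) (array([0.48882145, 0.18879937, 0.14362243]), np.float64(0.0005218310359528342))
```

View pics/crops.png

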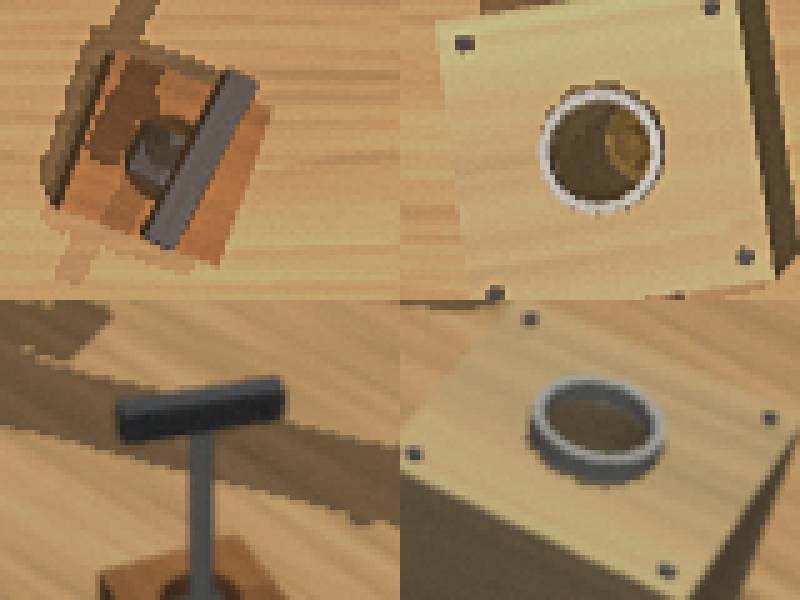

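The crops show the crossbar top running from (390.6,222) to (374,255) in the top view. The rim ring centre is at about (246.4,256) in the top view and (419.5,204.5) in the scene view. I'll refine these with masks.

```bash
python3 - <<'E'
from h import *
t=load("pics/top0.npz");s=load("pics/scene0.npz")
def comp(c,x,y,w,h,lo,hi,n,big=True):
    hsv=cv2.cvtColor(c["image"],cv2.COLOR_RGB2HSV)
    m=cv2.inRange(hsv,lo,hi)[y:y+h,x:x+w]
    k,l,st,ce=cv2.connectedComponentsWithStats(m)
    i=1+np.argmax(st[1:,4]); pts=np.argwhere(l==i)[:,::-1]+[x,y]; pts=pts.astype(np.float32)
    print(n,st[i],ce[i]+[x,y],cv2.minAreaRect(pts)); return pts
b=comp(t,342,207,80,60,(0,0,60),(179,70,140),"top bar")
r=comp(t,206,226,80,60,(0,0,140),(179,55,255),"top rim")
sb=comp(s,287,130,40,20,(0,0,0),(179,90,140),"scene bar")
sr=comp(s,395,190,50,40,(0,0,115),(179,60,255),"scene rim")
er=cv2.fitEllipse(cv2.convexHull(r.astype(np.int32)));es=cv2.fitEllipse(cv2.convexHull(sr.astype(np.int32)));print(er,es)
print("rim",tri(t,er[0],s,es[0]),onz(t,*er[0],.15))
bc=cv2.minAreaRect(b)
print("bar top z.195",onz(t,*bc[0],.195))
box=cv2.boxPoints(bc);P=np.array([onz(t,*p,.195)[:2] for p in box]);print(P,np.linalg.norm(np.diff(P,axis=0),axis=1))
d=np.diff(P,axis=0);d=d[np.argmax(np.linalg.norm(d,axis=1))];print("yaw bar",np.degrees(np.arctan2(d[1],d[0])))
print("scene bar bbox centre (bar centre) tri z",tri(t,bc[0],s,cv2.minAreaRect(sb)[0]))
E
```

```text
top bar [ 29  14  22  36 229] [381.72489083 238.61572052] ((381.78338623046875, 238.64736938476562), (6.10405158996582, 37.19213104248047), 27.47443199157715)
top rim [ 28  18  24  25 144] [245.70833333 255.82638889] ((245.5, 256.0), (24.0, 23.0), 90.0)
scene bar [  3   5  34  15 326] [306.54907975 141.79141104] ((306.92999267578125, 143.00999450683594), (12.445079803466797, 33.51686477661133), 81.8698959350586)
scene rim [ 11   5  27  18 133] [419.45112782 203.34586466] ((419.0, 203.5), (17.0, 26.0), 90.0)
((245.49154663085938, 255.790771484375), (24.014066696166992, 24.815961837768555), 24.129316329956055) ((419.4648742675781, 203.28968811035156), (16.75908851623535, 27.20436668395996), 103.6108169555664)
rim (array([0.49016331, 0.1881164 , 0.14935214]), np.float64(0.001517872766911447)) [0.48978869 0.18865139 0.15      ]
bar top z.195 [ 0.53403432 -0.13843247  0.195     ]
[[ 0.49871776 -0.11181611]
 [ 0.57612569 -0.15250962]
 [ 0.56958473 -0.16522507]
 [ 0.49226541 -0.12446317]] [0.08745256 0.01429919 0.08740601]
yaw bar -27.731000377212847
scene bar bbox centre (bar centre) tri z (array([ 0.53401975, -0.14075217,  0.17956074]), np.float64(0.00032035577413884534))
```

The bar centre is about (0.534, -0.139) with yaw -27.7°, and the two views give its height as about 0.18 against 0.185 in the text. The rim centre is (0.490, 0.188, 0.149). All of these agree with the text and lie within reach. I'll grip at tool yaw 152.3°, which keeps the last joint's range free for a counter-clockwise search followed by the clockwise turn.

Emit:
drive_tool([
  {"x": 438, "y": -315, "z": -20, "rz": -2.26, "fingers": -1},
  {"x": 438, "y": -315, "z": -20, "rz": -2.26, "fingers": -1},
  {"x": 438, "y": -315, "z": -20, "rz": -2.26, "fingers": -1},
  {"x": 438, "y": -315, "z": -20, "rz": -2.26, "fingers": -1},
  {"x": 438, "y": -315, "z": -20, "rz": -2.26, "fingers": -1},
  {"x": 438, "y": -315, "z": -20, "rz": -2.26, "fingers": -1},
  {"x": 438, "y": -315, "z": -20, "rz": -2.26, "fingers": -1},
  {"x": 438, "y": -315, "z": -20, "rz": -2.26, "fingers": -1},
  {"x": 438, "y": -315, "z": -20, "rz": -2.26, "fingers": -1},
  {"x": 438, "y": -315, "z": -20, "rz": -2.26, "fingers": -1},
  {"x": 438, "y": -315, "z": -20, "rz": -2.26, "fingers": -1},
  {"x": 438, "y": -315, "z": -20, "rz": -2.26, "fingers": -1},
  {"x": 438, "y": -315, "z": -20, "rz": -2.26, "fingers": -1},
  {"x": 438, "y": -315, "z": -20, "rz": -2.26, "fingers": -1},
  {"x": 438, "y": -315, "z": -20, "rz": -2.26, "fingers": -1},
  {"x": 438, "y": -315, "z": -20, "rz": -2.26, "fingers": -1},
], force=30)

```text
invalid input at $.moves[0]: expected keys x, y, z, rx, ry, rz, fingers
```

```bash
python3 - <<'E'
from cell import sensors, vision
from h import *
o=sensors.get_obs(); print({k:np.round(v,3).tolist() for k,v in o.items()})
c=vision.read_camera("wrist"); cv2.imwrite("pics/w1.png",c["image"][:,:,::-1]); np.savez("pics/w1.npz",**c)
print(-c["R"].T@c["t"],proj(c,[.534,-.139,.195]))
E
```

```text
{'time_s': 0.1, 'qpos': [68.018, 18.432, -4.015, 83.168, 1.295, 78.542, -3.258], 'joint_velocities': [0.031, -0.168, 0.029, -0.123, -0.051, 0.061, 0.074], 'effort': [0.0, -49.257, -0.406, -31.34, -0.064, 0.039, 0.0], 'tool_pos': [0.252, -0.599, 0.23], 'tool_rot': [-179.904, 0.006, 22.792], 'force': [-0.373, 0.13, -0.006], 'wrist_torque': [0.008, -0.013, 0.068], 'grasp_force': 0.0, 'grip_width': 0.087}
[ 0.31627931 -0.57134907  0.38307355] [ -744.23018928 -1171.24686901]
```

View pics/w1.png

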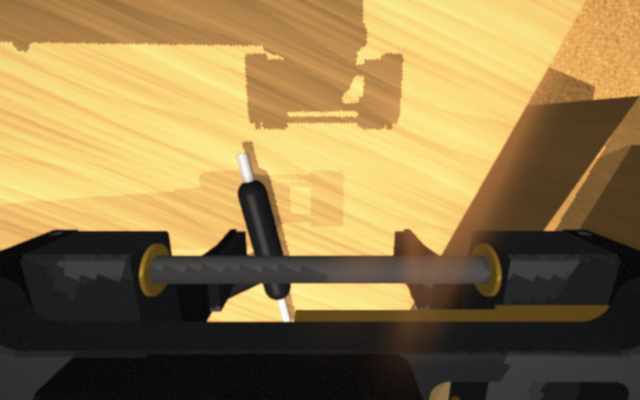

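The move was refused because all seven keys are required. This picture is from the start pose and shows only a pen-like tool at about (260,230) on the bench. I'll send the move again in full.

Emit:
drive_tool([
  {"x": 438, "y": -315, "z": -20, "rx": 0, "ry": 0, "rz": -2.26, "fingers": -1},
  {"x": 438, "y": -315, "z": -20, "rx": 0, "ry": 0, "rz": -2.26, "fingers": -1},
  {"x": 438, "y": -315, "z": -20, "rx": 0, "ry": 0, "rz": -2.26, "fingers": -1},
  {"x": 438, "y": -315, "z": -20, "rx": 0, "ry": 0, "rz": -2.26, "fingers": -1},
  {"x": 438, "y": -315, "z": -20, "rx": 0, "ry": 0, "rz": -2.26, "fingers": -1},
  {"x": 438, "y": -315, "z": -20, "rx": 0, "ry": 0, "rz": -2.26, "fingers": -1},
  {"x": 438, "y": -315, "z": -20, "rx": 0, "ry": 0, "rz": -2.26, "fingers": -1},
  {"x": 438, "y": -315, "z": -20, "rx": 0, "ry": 0, "rz": -2.26, "fingers": -1},
  {"x": 438, "y": -315, "z": -20, "rx": 0, "ry": 0, "rz": -2.26, "fingers": -1},
  {"x": 438, "y": -315, "z": -20, "rx": 0, "ry": 0, "rz": -2.26, "fingers": -1},
  {"x": 438, "y": -315, "z": -20, "rx": 0, "ry": 0, "rz": -2.26, "fingers": -1},
  {"x": 438, "y": -315, "z": -20, "rx": 0, "ry": 0, "rz": -2.26, "fingers": -1},
  {"x": 438, "y": -315, "z": -20, "rx": 0, "ry": 0, "rz": -2.26, "fingers": -1},
  {"x": 438, "y": -315, "z": -20, "rx": 0, "ry": 0, "rz": -2.26, "fingers": -1},
  {"x": 438, "y": -315, "z": -20, "rx": 0, "ry": 0, "rz": -2.26, "fingers": -1},
  {"x": 438, "y": -315, "z": -20, "rx": 0, "ry": 0, "rz": -2.26, "fingers": -1},
], force=30)

```text
time_s: 2.15
tool_pos: [0.5335, -0.1392, 0.2505]
tool_rot: [-180.0, 0.0, 152.2]
force: [0.1, -0.9, -0.2]
grip_width: 0.0867
grasp_force: 0.0
```

```bash
python3 - <<'E'
from cell import sensors, vision
from h import *
o=sensors.get_obs(); print({k:np.round(v,3).tolist() for k,v in o.items()})
c=vision.read_camera("wrist"); cv2.imwrite("pics/w2.png",c["image"][:,:,::-1]); np.savez("pics/w2.npz",**c)
print(-c["R"].T@c["t"],proj(c,[.534,-.139,.195]))
E
```

```text
{'time_s': 2.15, 'qpos': [44.249, 8.22, -35.52, 94.615, 4.868, 78.717, 70.286], 'joint_velocities': [-0.056, 0.034, -0.02, -0.003, 0.084, 0.026, 0.293], 'effort': [0.011, -33.891, -2.508, -31.129, 0.023, 0.086, -0.011], 'tool_pos': [0.534, -0.139, 0.251], 'tool_rot': [-179.993, 0.004, 152.232], 'force': [0.118, -0.863, -0.155], 'wrist_torque': [0.058, -0.154, 0.013], 'grasp_force': 0.0, 'grip_width': 0.087}
[ 0.47145665 -0.10594813  0.404053  ] [319.86512276 221.85063452]
```

View pics/w2.png

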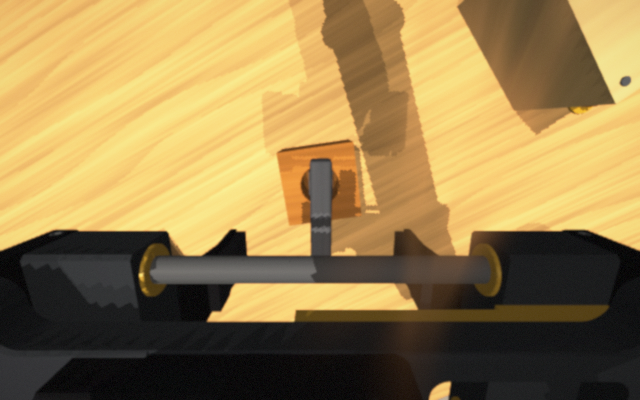

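The wrist view shows the bar upright in the frame at columns 311–331, centred between the fingers, with its far end at row 159. I'll check that end against the projection, then lower.

```bash
python3 - <<'E'
from h import *
c=load("pics/w2.npz")
hsv=cv2.cvtColor(c["image"],cv2.COLOR_RGB2HSV)
m=cv2.inRange(hsv,(0,0,50),(179,80,160))[150:215,300:345]
for r in (20,30,40,55): 
    x=np.where(m[r])[0]; print(150+r,x.min()+300,x.max()+300)
a=np.radians(152.2)
for z in(.195,.175):print(proj(c,[.534+.045*np.cos(a),-.139+.045*np.sin(a),z]))
# bar height from its width in two wrist/top views: 16 mm at row 180
print(onz(c,320.5,159,.195))
E
```

```text
170 310 331
180 309 331
190 309 331
205 311 330
[319.9711472  161.43004696]
[319.98513171 158.23642182]
[ 0.49285217 -0.11688679  0.195     ]
```

Emit:
drive_tool([
  {"x": 0, "y": 0, "z": 20, "rx": 0, "ry": 0, "rz": 0, "fingers": -1},
  {"x": 0, "y": 0, "z": 40, "rx": 0, "ry": 0, "rz": 0, "fingers": -1},
  {"x": 0, "y": 0, "z": 60, "rx": 0, "ry": 0, "rz": 0, "fingers": -1},
  {"x": 0, "y": 0, "z": 76, "rx": 0, "ry": 0, "rz": 0, "fingers": -1},
  {"x": 0, "y": 0, "z": 76, "rx": 0, "ry": 0, "rz": 0, "fingers": -1},
  {"x": 0, "y": 0, "z": 76, "rx": 0, "ry": 0, "rz": 0, "fingers": -1},
], force=30)

```text
time_s: 2.95
tool_pos: [0.534, -0.1393, 0.1752]
tool_rot: [180.0, 0.1, 152.3]
force: [1.2, -0.1, 0.3]
grip_width: 0.0867
grasp_force: 0.0
```

Emit:
drive_tool([
  {"x": 1, "y": 0, "z": 1, "rx": 0, "ry": 0, "rz": 0, "fingers": -1},
  {"x": 1, "y": 0, "z": 1, "rx": 0, "ry": 0, "rz": 0, "fingers": 1},
  {"x": 1, "y": 0, "z": 1, "rx": 0, "ry": 0, "rz": 0, "fingers": 1},
  {"x": 1, "y": 0, "z": 1, "rx": 0, "ry": 0, "rz": 0, "fingers": 1},
  {"x": 1, "y": 0, "z": 1, "rx": 0, "ry": 0, "rz": 0, "fingers": 1},
  {"x": 1, "y": 0, "z": 1, "rx": 0, "ry": 0, "rz": 0, "fingers": 1},
  {"x": 1, "y": 0, "z": 1, "rx": 0, "ry": 0, "rz": 0, "fingers": 1},
  {"x": 1, "y": 0, "z": 1, "rx": 0, "ry": 0, "rz": 0, "fingers": 1},
], force=30)

```text
time_s: 3.95
tool_pos: [0.5327, -0.1387, 0.1735]
tool_rot: [-180.0, 0.0, 152.3]
force: [-0.3, -0.9, -0.3]
grip_width: 0.0251
grasp_force: 0.0
```

Emit:
drive_tool([
  {"x": 0, "y": 0, "z": 0, "rx": 0, "ry": 0, "rz": 0, "fingers": 1},
  {"x": 0, "y": 0, "z": 0, "rx": 0, "ry": 0, "rz": 0, "fingers": 1},
  {"x": 0, "y": 0, "z": 0, "rx": 0, "ry": 0, "rz": 0, "fingers": 1},
  {"x": 0, "y": 0, "z": 0, "rx": 0, "ry": 0, "rz": 0, "fingers": 1},
], force=30)

```text
time_s: 4.45
tool_pos: [0.5327, -0.1386, 0.1736]
tool_rot: [180.0, 0.0, 152.3]
force: [1.1, 0.5, 0.4]
grip_width: 0.0155
grasp_force: 30.0
```

Gripped at 15.5 mm and 30 N. The mouth is now at TCP z − 0.1635. I'll lift it 165 mm.

Emit:
drive_tool([
  {"x": 0, "y": 0, "z": -10, "rx": 0, "ry": 0, "rz": 0, "fingers": 1},
  {"x": 0, "y": 0, "z": -30, "rx": 0, "ry": 0, "rz": 0, "fingers": 1},
  {"x": 0, "y": 0, "z": -60, "rx": 0, "ry": 0, "rz": 0, "fingers": 1},
  {"x": 0, "y": 0, "z": -90, "rx": 0, "ry": 0, "rz": 0, "fingers": 1},
  {"x": 0, "y": 0, "z": -120, "rx": 0, "ry": 0, "rz": 0, "fingers": 1},
  {"x": 0, "y": 0, "z": -145, "rx": 0, "ry": 0, "rz": 0, "fingers": 1},
  {"x": 0, "y": 0, "z": -165, "rx": 0, "ry": 0, "rz": 0, "fingers": 1},
  {"x": 0, "y": 0, "z": -165, "rx": 0, "ry": 0, "rz": 0, "fingers": 1},
  {"x": 0, "y": 0, "z": -165, "rx": 0, "ry": 0, "rz": 0, "fingers": 1},
])

```text
time_s: 5.58
tool_pos: [0.532, -0.1387, 0.3373]
tool_rot: [-180.0, -0.1, 152.3]
force: [-0.9, 0.2, -5.8]
grip_width: 0.0159
grasp_force: 30.0
```

```bash
cat >> h.py <<'E'
def shift(o,target):
    from scipy.spatial.transform import Rotation as Ro
    R=Ro.from_euler("xyz",o["tool_rot"],degrees=True).as_matrix()
    return np.round(1000*R.T@(np.asarray(target)-o["tool_pos"]),1)
E
python3 - <<'E'
from cell import sensors, vision
from h import *
o=sensors.get_obs(); print({k:np.round(v,4).tolist() for k,v in o.items()})
print(shift(o,[.490,.1884,o["tool_pos"][2]]))
E
```

```text
{'time_s': 5.575, 'qpos': [44.3725, 6.6363, -35.5701, 86.3224, 3.8495, 88.3934, 71.1506], 'joint_velocities': [0.0099, 0.4434, 0.141, 0.5159, -0.0215, -0.0142, 0.0128], 'effort': [-0.073, -36.0771, -2.3174, -34.9561, 0.007, 0.0704, 0.0007], 'tool_pos': [0.532, -0.1387, 0.3373], 'tool_rot': [-179.9684, -0.1139, 152.2822], 'force': [-0.8844, 0.2323, -5.7908], 'wrist_torque': [0.0128, -0.1339, -0.0376], 'grasp_force': 29.9962, 'grip_width': 0.0159}
[1.893e+02 2.700e+02 2.000e-01]
```

Emit:
drive_tool([
  {"x": 8, "y": 11, "z": 0, "rx": 0, "ry": 0, "rz": 0, "fingers": 1},
  {"x": 25, "y": 36, "z": 0, "rx": 0, "ry": 0, "rz": 0, "fingers": 1},
  {"x": 48, "y": 68, "z": 0, "rx": 0, "ry": 0, "rz": 0, "fingers": 1},
  {"x": 72, "y": 102, "z": 0, "rx": 0, "ry": 0, "rz": 0, "fingers": 1},
  {"x": 96, "y": 137, "z": 0, "rx": 0, "ry": 0, "rz": 0, "fingers": 1},
  {"x": 120, "y": 171, "z": 0, "rx": 0, "ry": 0, "rz": 0, "fingers": 1},
  {"x": 144, "y": 205, "z": 0, "rx": 0, "ry": 0, "rz": 0, "fingers": 1},
  {"x": 165, "y": 235, "z": 0, "rx": 0, "ry": 0, "rz": 0, "fingers": 1},
  {"x": 180, "y": 257, "z": 0, "rx": 0, "ry": 0, "rz": 0, "fingers": 1},
  {"x": 187, "y": 267, "z": 0, "rx": 0, "ry": 0, "rz": 0, "fingers": 1},
  {"x": 189, "y": 270, "z": 0, "rx": 0, "ry": 0, "rz": 0, "fingers": 1},
  {"x": 189, "y": 270, "z": 0, "rx": 0, "ry": 0, "rz": 0, "fingers": 1},
  {"x": 189, "y": 270, "z": 0, "rx": 0, "ry": 0, "rz": 0, "fingers": 1},
])

```text
time_s: 7.2
tool_pos: [0.4913, 0.1868, 0.3383]
tool_rot: [-180.0, 0.0, 152.2]
force: [0.0, -0.9, -4.7]
grip_width: 0.0158
grasp_force: 30.0
```

```bash
python3 - <<'E'
from cell import sensors, vision
from h import *
o=sensors.get_obs(); print({k:np.round(v,4).tolist() for k,v in o.items()})
print(shift(o,[.490,.1884,o["tool_pos"][2]]))
cs={}
for n in("scene","top","wrist"):
    c=vision.read_camera(n); np.savez(f"pics/{n}3.npz",**c); cs[n]=c
m=o["tool_pos"]-[0,0,.1635]
print("expected mouth px",[proj(cs[n],m) for n in cs],"rim px",[proj(cs[n],[.49,.1884,.15]) for n in cs])
f=lambda c,x,y,w,h:cv2.resize(c["image"][y:y+h,x:x+w,::-1],(400,400),interpolation=cv2.INTER_NEAREST)
cv2.imwrite("pics/c3.png",np.hstack([f(cs["scene"],370,120,100,100),f(cs["wrist"],220,80,200,200)]))
E
```

```text
{'time_s': 7.2, 'qpos': [25.5195, 4.5405, -51.7547, 88.9918, 3.5957, 88.2262, 35.8938], 'joint_velocities': [-0.0079, -0.0338, -0.2068, -0.0345, -0.1608, -0.0491, 0.0136], 'effort': [-0.2735, -26.766, -2.2953, -34.2012, -0.0532, 0.0741, 0.0015], 'tool_pos': [0.4913, 0.1868, 0.3383], 'tool_rot': [-179.9594, 0.0069, 152.1547], 'force': [0.0197, -0.8725, -4.7465], 'wrist_torque': [0.0772, -0.1745, -0.0132], 'grasp_force': 29.9964, 'grip_width': 0.0158}
[ 1.9  0.8 -0. ]
expected mouth px [array([421.27051405, 194.91824782]), array([244.3294045 , 255.65961983]), array([319.38996565, 190.2228218 ])] rim px [array([420.00491774, 203.11311965]), array([245.59649324, 255.7042611 ]), array([320.10235135, 184.03958687])]
```

View pics/c3.png

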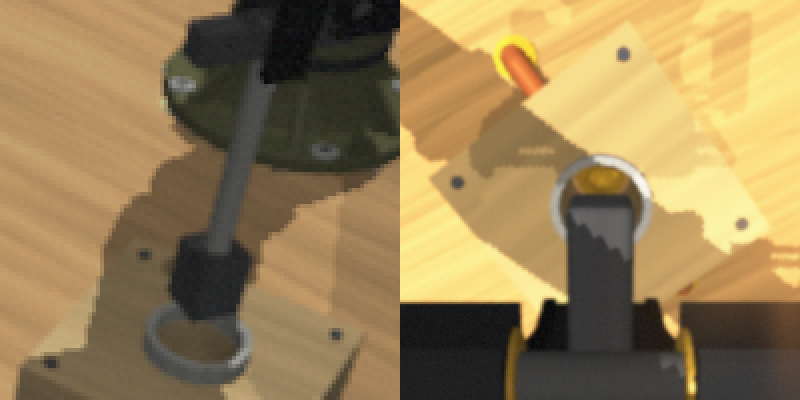

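The key hangs upright with its socket just above the rim. In the wrist crop the rim centre is at about (321,182) full-frame, 1–2 mm further along tool +x than my estimate. I'll correct by x +3, y +1 and lower to 64 mm.

Emit:
drive_tool([
  {"x": 3, "y": 1, "z": 0, "rx": 0, "ry": 0, "rz": 0, "fingers": 1},
  {"x": 3, "y": 1, "z": 8, "rx": 0, "ry": 0, "rz": 0, "fingers": 1},
  {"x": 3, "y": 1, "z": 18, "rx": 0, "ry": 0, "rz": 0, "fingers": 1},
  {"x": 3, "y": 1, "z": 28, "rx": 0, "ry": 0, "rz": 0, "fingers": 1},
  {"x": 3, "y": 1, "z": 38, "rx": 0, "ry": 0, "rz": 0, "fingers": 1},
  {"x": 3, "y": 1, "z": 50, "rx": 0, "ry": 0, "rz": 0, "fingers": 1},
  {"x": 3, "y": 1, "z": 60, "rx": 0, "ry": 0, "rz": 0, "fingers": 1},
  {"x": 3, "y": 1, "z": 60, "rx": 0, "ry": 0, "rz": 0, "fingers": 1},
])

```text
time_s: 8.35
tool_pos: [0.4882, 0.1902, 0.2775]
tool_rot: [-179.9, -0.1, 152.3]
force: [1.5, 0.0, -4.3]
grip_width: 0.0155
grasp_force: 30.0
```

Emit:
drive_tool([
  {"x": -1.5, "y": -0.5, "z": 10, "rx": 0, "ry": 0, "rz": 0, "fingers": 1},
  {"x": -1.5, "y": -0.5, "z": 20, "rx": 0, "ry": 0, "rz": 0, "fingers": 1},
  {"x": -1.5, "y": -0.5, "z": 30, "rx": 0, "ry": 0, "rz": 0, "fingers": 1},
  {"x": -1.5, "y": -0.5, "z": 40, "rx": 0, "ry": 0, "rz": 0, "fingers": 1},
  {"x": -1.5, "y": -0.5, "z": 50, "rx": 0, "ry": 0, "rz": 0, "fingers": 1},
  {"x": -1.5, "y": -0.5, "z": 55, "rx": 0, "ry": 0, "rz": 0, "fingers": 1},
  {"x": -1.5, "y": -0.5, "z": 55, "rx": 0, "ry": 0, "rz": 0, "fingers": 1},
])

```text
time_s: 9.22
tool_pos: [0.4896, 0.1893, 0.2231]
tool_rot: [-180.0, -0.0, 152.3]
force: [-0.1, 0.5, -5.1]
grip_width: 0.0158
grasp_force: 30.0
```

Emit:
drive_tool([
  {"x": 0, "y": 0, "z": 4, "rx": 0, "ry": 0, "rz": 0, "fingers": 1},
  {"x": 0, "y": 0, "z": 8, "rx": 0, "ry": 0, "rz": 0, "fingers": 1},
  {"x": 0, "y": 0, "z": 10, "rx": 0, "ry": 0, "rz": 0, "fingers": 1},
  {"x": 0, "y": 0, "z": 11, "rx": 0, "ry": 0, "rz": 0, "fingers": 1},
  {"x": 0, "y": 0, "z": 12, "rx": 0, "ry": 0, "rz": 0, "fingers": 1},
  {"x": 0, "y": 0, "z": 12, "rx": 0, "ry": 0, "rz": 0, "fingers": 1},
])

```text
time_s: 9.98
tool_pos: [0.4899, 0.1893, 0.2115]
tool_rot: [-180.0, 0.0, 152.3]
force: [-0.1, -0.9, -4.7]
grip_width: 0.0157
grasp_force: 30.0
```

Emit:
drive_tool([
  {"x": 0, "y": 0, "z": 1, "rx": 0, "ry": 0, "rz": 0, "fingers": 1},
  {"x": 0, "y": 0, "z": 2, "rx": 0, "ry": 0, "rz": 0, "fingers": 1},
  {"x": 0, "y": 0, "z": 2, "rx": 0, "ry": 0, "rz": 0, "fingers": 1},
])

```text
time_s: 10.35
tool_pos: [0.4904, 0.1896, 0.2105]
tool_rot: [179.9, 0.1, 152.3]
force: [0.3, -1.5, 3.1]
grip_width: 0.0158
grasp_force: 30.0
```

Emit:
drive_tool([
  {"x": 0, "y": 0, "z": 1, "rx": 0, "ry": 0, "rz": 0, "fingers": 1},
  {"x": 0, "y": 0, "z": 1.5, "rx": 0, "ry": 0, "rz": 0, "fingers": 1},
  {"x": 0, "y": 0, "z": 1.5, "rx": 0, "ry": 0, "rz": 0, "fingers": 1},
])

```text
time_s: 10.72
tool_pos: [0.49, 0.1895, 0.2084]
tool_rot: [180.0, 0.0, 152.3]
force: [-1.6, -0.5, 3.9]
grip_width: 0.0153
grasp_force: 30.0
```

Emit:
drive_tool([
  {"x": 0, "y": 0, "z": 0.5, "rx": 0, "ry": 0, "rz": 0, "fingers": 1},
  {"x": 0, "y": 0, "z": 1, "rx": 0, "ry": 0, "rz": 0, "fingers": 1},
  {"x": 0, "y": 0, "z": 1, "rx": 0, "ry": 0, "rz": 0, "fingers": 1},
])

```text
time_s: 11.1
tool_pos: [0.4905, 0.1897, 0.2082]
tool_rot: [179.9, 0.1, 152.3]
force: [-0.3, 0.0, 9.0]
grip_width: 0.0157
grasp_force: 30.0
```

There is contact of about 14 N at mouth z ≈ 0.0447, so it is resting on the square's corners. That puts full depth near TCP z 0.184. I'll start the counter-clockwise search, which drags the stem only toward open.

Emit:
drive_tool([
  {"x": 0, "y": 0, "z": 0, "rx": 0, "ry": 0, "rz": -0.05, "fingers": 1},
  {"x": 0, "y": 0, "z": 0, "rx": 0, "ry": 0, "rz": -0.1, "fingers": 1},
  {"x": 0, "y": 0, "z": 0, "rx": 0, "ry": 0, "rz": -0.15, "fingers": 1},
  {"x": 0, "y": 0, "z": 0, "rx": 0, "ry": 0, "rz": -0.15, "fingers": 1},
])

```text
time_s: 11.6
tool_pos: [0.4905, 0.1898, 0.2083]
tool_rot: [179.9, 0.1, 160.9]
force: [-1.3, -0.7, 8.7]
grip_width: 0.0155
grasp_force: 30.0
```

Emit:
drive_tool([
  {"x": 0, "y": 0, "z": 0, "rx": 0, "ry": 0, "rz": -0.05, "fingers": 1},
  {"x": 0, "y": 0, "z": 0, "rx": 0, "ry": 0, "rz": -0.1, "fingers": 1},
  {"x": 0, "y": 0, "z": 0, "rx": 0, "ry": 0, "rz": -0.15, "fingers": 1},
  {"x": 0, "y": 0, "z": 0, "rx": 0, "ry": 0, "rz": -0.15, "fingers": 1},
])

```text
time_s: 12.1
tool_pos: [0.4905, 0.1898, 0.2084]
tool_rot: [180.0, 0.1, 169.5]
force: [-1.9, 0.1, 8.9]
grip_width: 0.0159
grasp_force: 30.0
```

Emit:
drive_tool([
  {"x": 0, "y": 0, "z": 0, "rx": 0, "ry": 0, "rz": -0.05, "fingers": 1},
  {"x": 0, "y": 0, "z": 0, "rx": 0, "ry": 0, "rz": -0.1, "fingers": 1},
  {"x": 0, "y": 0, "z": 0, "rx": 0, "ry": 0, "rz": -0.15, "fingers": 1},
  {"x": 0, "y": 0, "z": 0, "rx": 0, "ry": 0, "rz": -0.15, "fingers": 1},
])

```text
time_s: 12.6
tool_pos: [0.4905, 0.1897, 0.2084]
tool_rot: [180.0, 0.1, 178.1]
force: [-2.3, -0.4, 8.5]
grip_width: 0.0161
grasp_force: 30.0
```

Emit:
drive_tool([
  {"x": 0, "y": 0, "z": 0, "rx": 0, "ry": 0, "rz": -0.05, "fingers": 1},
  {"x": 0, "y": 0, "z": 0, "rx": 0, "ry": 0, "rz": -0.1, "fingers": 1},
  {"x": 0, "y": 0, "z": 0, "rx": 0, "ry": 0, "rz": -0.15, "fingers": 1},
  {"x": 0, "y": 0, "z": 0, "rx": 0, "ry": 0, "rz": -0.15, "fingers": 1},
])

```text
time_s: 13.1
tool_pos: [0.4905, 0.1897, 0.2083]
tool_rot: [180.0, 0.1, -173.3]
force: [-1.3, -0.6, 8.7]
grip_width: 0.0158
grasp_force: 30.0
```

Emit:
drive_tool([
  {"x": 0, "y": 0, "z": 0, "rx": 0, "ry": 0, "rz": -0.05, "fingers": 1},
  {"x": 0, "y": 0, "z": 0, "rx": 0, "ry": 0, "rz": -0.1, "fingers": 1},
  {"x": 0, "y": 0, "z": 0, "rx": 0, "ry": 0, "rz": -0.15, "fingers": 1},
  {"x": 0, "y": 0, "z": 0, "rx": 0, "ry": 0, "rz": -0.15, "fingers": 1},
])

```text
time_s: 13.6
tool_pos: [0.4905, 0.1898, 0.2083]
tool_rot: [-180.0, 0.1, -164.7]
force: [-2.1, 0.4, 8.3]
grip_width: 0.0158
grasp_force: 30.0
```

```bash
python3 - <<'E'
from cell import sensors
import numpy as np
o=sensors.get_obs(); print({k:np.round(v,4).tolist() for k,v in o.items()})
E
```

```text
{'time_s': 13.6, 'qpos': [28.126, 9.1606, -56.46, 100.9981, 7.9645, 73.9613, 75.0671], 'joint_velocities': [-0.1125, 0.0345, 0.0822, 0.0156, -0.0055, -0.037, -0.7808], 'effort': [0.0869, -23.2064, -3.4763, -27.0821, 0.2499, -0.6545, 0.1893], 'tool_pos': [0.4905, 0.1898, 0.2083], 'tool_rot': [-179.9946, 0.0998, -164.7376], 'force': [-2.1141, 0.3542, 8.3], 'wrist_torque': [-0.0504, 0.3578, -0.079], 'grasp_force': 30.0, 'grip_width': 0.0158}
```

Emit:
drive_tool([
  {"x": 0, "y": 0, "z": 0, "rx": 0, "ry": 0, "rz": -0.05, "fingers": 1},
  {"x": 0, "y": 0, "z": 0, "rx": 0, "ry": 0, "rz": -0.1, "fingers": 1},
  {"x": 0, "y": 0, "z": 0, "rx": 0, "ry": 0, "rz": -0.15, "fingers": 1},
  {"x": 0, "y": 0, "z": 0, "rx": 0, "ry": 0, "rz": -0.15, "fingers": 1},
])

```text
time_s: 14.1
tool_pos: [0.4904, 0.1898, 0.2081]
tool_rot: [-180.0, 0.1, -156.1]
force: [-1.4, 1.8, 8.3]
grip_width: 0.016
grasp_force: 30.0
```

Emit:
drive_tool([
  {"x": 0, "y": 0, "z": 0, "rx": 0, "ry": 0, "rz": -0.05, "fingers": 1},
  {"x": 0, "y": 0, "z": 0, "rx": 0, "ry": 0, "rz": -0.1, "fingers": 1},
  {"x": 0, "y": 0, "z": 0, "rx": 0, "ry": 0, "rz": -0.15, "fingers": 1},
  {"x": 0, "y": 0, "z": 0, "rx": 0, "ry": 0, "rz": -0.15, "fingers": 1},
])

```text
time_s: 14.6
tool_pos: [0.4893, 0.1889, 0.2062]
tool_rot: [180.0, -0.1, -147.6]
force: [-1.2, -0.5, -1.4]
grip_width: 0.0157
grasp_force: 30.0
```

Emit:
drive_tool([
  {"x": 0, "y": 0, "z": 0, "rx": 0, "ry": 0, "rz": -0.05, "fingers": 1},
  {"x": 0, "y": 0, "z": 0, "rx": 0, "ry": 0, "rz": -0.1, "fingers": 1},
  {"x": 0, "y": 0, "z": 0, "rx": 0, "ry": 0, "rz": -0.15, "fingers": 1},
  {"x": 0, "y": 0, "z": 0, "rx": 0, "ry": 0, "rz": -0.15, "fingers": 1},
])

```text
time_s: 15.1
tool_pos: [0.4891, 0.1888, 0.2057]
tool_rot: [179.9, -0.1, -139.0]
force: [-1.4, -0.1, -5.0]
grip_width: 0.0156
grasp_force: 30.0
```

At about -148° the reaction vanished and the key dropped 2 mm, so the flats line up. I'll turn back slightly and lower gently.

Emit:
drive_tool([
  {"x": 0, "y": 0, "z": 0, "rx": 0, "ry": 0, "rz": 0.06, "fingers": 1},
  {"x": 0, "y": 0, "z": 1, "rx": 0, "ry": 0, "rz": 0.06, "fingers": 1},
  {"x": 0, "y": 0, "z": 2, "rx": 0, "ry": 0, "rz": 0.06, "fingers": 1},
  {"x": 0, "y": 0, "z": 3, "rx": 0, "ry": 0, "rz": 0.06, "fingers": 1},
  {"x": 0, "y": 0, "z": 3, "rx": 0, "ry": 0, "rz": 0.06, "fingers": 1},
])

```text
time_s: 15.72
tool_pos: [0.4896, 0.1892, 0.2038]
tool_rot: [180.0, -0.0, -142.4]
force: [0.1, -1.1, -5.3]
grip_width: 0.0157
grasp_force: 30.0
```

```bash
python3 - <<'E'
from cell import sensors
import numpy as np
o=sensors.get_obs(); print({k:np.round(v,4).tolist() for k,v in o.items()})
E
```

```text
{'time_s': 15.725, 'qpos': [30.2853, 10.0171, -59.1058, 101.3197, 8.9458, 73.7227, 96.6435], 'joint_velocities': [0.1251, -0.0753, -0.0228, -0.05, -0.034, 0.0181, 0.0811], 'effort': [-0.109, -27.1597, -5.0659, -33.1714, 0.017, -0.3184, -0.005], 'tool_pos': [0.4896, 0.1892, 0.2038], 'tool_rot': [179.9947, -0.0342, -142.3936], 'force': [0.0951, -1.1375, -5.2918], 'wrist_torque': [-0.0641, 0.1341, 0.053], 'grasp_force': 29.9963, 'grip_width': 0.0157}
```

Emit:
drive_tool([
  {"x": 0, "y": 0, "z": 2, "rx": 0, "ry": 0, "rz": 0, "fingers": 1},
  {"x": 0, "y": 0, "z": 4, "rx": 0, "ry": 0, "rz": 0, "fingers": 1},
  {"x": 0, "y": 0, "z": 6, "rx": 0, "ry": 0, "rz": 0, "fingers": 1},
  {"x": 0, "y": 0, "z": 6, "rx": 0, "ry": 0, "rz": 0, "fingers": 1},
])

```text
time_s: 16.23
tool_pos: [0.4897, 0.1892, 0.1977]
tool_rot: [180.0, -0.0, -142.4]
force: [-0.3, -0.5, -5.1]
grip_width: 0.0154
grasp_force: 30.0
```

Emit:
drive_tool([
  {"x": 0, "y": 0, "z": 2, "rx": 0, "ry": 0, "rz": 0, "fingers": 1},
  {"x": 0, "y": 0, "z": 4, "rx": 0, "ry": 0, "rz": 0, "fingers": 1},
  {"x": 0, "y": 0, "z": 6, "rx": 0, "ry": 0, "rz": 0, "fingers": 1},
  {"x": 0, "y": 0, "z": 6, "rx": 0, "ry": 0, "rz": 0, "fingers": 1},
])

```text
time_s: 16.73
tool_pos: [0.4897, 0.1892, 0.1917]
tool_rot: [180.0, -0.0, -142.4]
force: [-0.5, -1.0, -4.7]
grip_width: 0.0158
grasp_force: 30.0
```

Emit:
drive_tool([
  {"x": 0, "y": 0, "z": 2, "rx": 0, "ry": 0, "rz": 0, "fingers": 1},
  {"x": 0, "y": 0, "z": 4, "rx": 0, "ry": 0, "rz": 0, "fingers": 1},
  {"x": 0, "y": 0, "z": 5, "rx": 0, "ry": 0, "rz": 0, "fingers": 1},
  {"x": 0, "y": 0, "z": 5, "rx": 0, "ry": 0, "rz": 0, "fingers": 1},
])

```text
time_s: 17.23
tool_pos: [0.4898, 0.1893, 0.1869]
tool_rot: [180.0, -0.0, -142.4]
force: [-1.3, -0.8, -5.0]
grip_width: 0.0155
grasp_force: 30.0
```

Emit:
drive_tool([
  {"x": 0, "y": 0, "z": 1, "rx": 0, "ry": 0, "rz": 0, "fingers": 1},
  {"x": 0, "y": 0, "z": 2, "rx": 0, "ry": 0, "rz": 0, "fingers": 1},
  {"x": 0, "y": 0, "z": 2, "rx": 0, "ry": 0, "rz": 0, "fingers": 1},
])

```text
time_s: 17.6
tool_pos: [0.4898, 0.1893, 0.1849]
tool_rot: [180.0, -0.0, -142.4]
force: [-1.4, -0.7, -4.5]
grip_width: 0.016
grasp_force: 30.0
```

Emit:
drive_tool([
  {"x": 0, "y": 0, "z": 0.5, "rx": 0, "ry": 0, "rz": 0, "fingers": 1},
  {"x": 0, "y": 0, "z": 1, "rx": 0, "ry": 0, "rz": 0, "fingers": 1},
  {"x": 0, "y": 0, "z": 1.5, "rx": 0, "ry": 0, "rz": 0, "fingers": 1},
  {"x": 0, "y": 0, "z": 1.5, "rx": 0, "ry": 0, "rz": 0, "fingers": 1},
])

```text
time_s: 18.1
tool_pos: [0.4905, 0.1897, 0.1846]
tool_rot: [-180.0, 0.1, -142.4]
force: [-2.8, -1.4, 5.5]
grip_width: 0.0156
grasp_force: 30.0
```

It is seated at mouth z ≈ 0.021, with about 10 N at the predicted depth. I'll ease off the pressing and turn clockwise 0.7 rad.

Emit:
drive_tool([
  {"x": 0, "y": 0, "z": -0.7, "rx": 0, "ry": 0, "rz": 0, "fingers": 1},
  {"x": 0, "y": 0, "z": -0.7, "rx": 0, "ry": 0, "rz": 0.05, "fingers": 1},
  {"x": 0, "y": 0, "z": -0.7, "rx": 0, "ry": 0, "rz": 0.1, "fingers": 1},
  {"x": 0, "y": 0, "z": -0.7, "rx": 0, "ry": 0, "rz": 0.15, "fingers": 1},
  {"x": 0, "y": 0, "z": -0.7, "rx": 0, "ry": 0, "rz": 0.2, "fingers": 1},
  {"x": 0, "y": 0, "z": -0.7, "rx": 0, "ry": 0, "rz": 0.25, "fingers": 1},
  {"x": 0, "y": 0, "z": -0.7, "rx": 0, "ry": 0, "rz": 0.3, "fingers": 1},
  {"x": 0, "y": 0, "z": -0.7, "rx": 0, "ry": 0, "rz": 0.3, "fingers": 1},
])

```text
time_s: 19.1
tool_pos: [0.4901, 0.1894, 0.1846]
tool_rot: [-180.0, 0.0, -159.6]
force: [-2.4, -1.2, 3.9]
grip_width: 0.0157
grasp_force: 30.0
```

```bash
cat > st.py <<'E'
from cell import sensors
import numpy as np
o=sensors.get_obs(); print({k:np.round(o[k],4).tolist() for k in("tool_pos","tool_rot","force","wrist_torque","qpos")},"j7 effort",o["effort"][6])
E
python3 st.py
```

```text
{'tool_pos': [0.4901, 0.1894, 0.1846], 'tool_rot': [-179.9756, 0.0356, -159.5527], 'force': [-2.3775, -1.2115, 3.8522], 'wrist_torque': [-0.2776, 0.4119, 0.1188], 'qpos': [27.699, 10.5727, -56.468, 102.8, 9.3114, 71.5107, 79.16]} j7 effort -0.21864044945687056
```

Torque about z is about 0.12 N·m, so the stem is turning. I'll keep going.

Emit:
drive_tool([
  {"x": 0, "y": 0, "z": 0, "rx": 0, "ry": 0, "rz": 0.05, "fingers": 1},
  {"x": 0, "y": 0, "z": 0, "rx": 0, "ry": 0, "rz": 0.1, "fingers": 1},
  {"x": 0, "y": 0, "z": 0, "rx": 0, "ry": 0, "rz": 0.15, "fingers": 1},
  {"x": 0, "y": 0, "z": 0, "rx": 0, "ry": 0, "rz": 0.2, "fingers": 1},
  {"x": 0, "y": 0, "z": 0, "rx": 0, "ry": 0, "rz": 0.25, "fingers": 1},
  {"x": 0, "y": 0, "z": 0, "rx": 0, "ry": 0, "rz": 0.3, "fingers": 1},
  {"x": 0, "y": 0, "z": 0, "rx": 0, "ry": 0, "rz": 0.35, "fingers": 1},
  {"x": 0, "y": 0, "z": 0, "rx": 0, "ry": 0, "rz": 0.4, "fingers": 1},
  {"x": 0, "y": 0, "z": 0, "rx": 0, "ry": 0, "rz": 0.4, "fingers": 1},
])

```text
time_s: 20.23
tool_pos: [0.4901, 0.1894, 0.1846]
tool_rot: [-180.0, 0.0, 177.6]
force: [-2.1, -1.9, 6.1]
grip_width: 0.0155
grasp_force: 30.0
```

```bash
python3 st.py
```

```text
{'tool_pos': [0.4901, 0.1894, 0.1846], 'tool_rot': [-179.9961, 0.0304, 177.5665], 'force': [-2.1462, -1.877, 6.1249], 'wrist_torque': [-0.2984, 0.4926, 0.0745], 'qpos': [25.3011, 9.9189, -53.6134, 102.8558, 8.4337, 71.3864, 56.9611]} j7 effort -0.20205554086714983
```

Emit:
drive_tool([
  {"x": 0, "y": 0, "z": -0.3, "rx": 0, "ry": 0, "rz": 0.05, "fingers": 1},
  {"x": 0, "y": 0, "z": -0.3, "rx": 0, "ry": 0, "rz": 0.1, "fingers": 1},
  {"x": 0, "y": 0, "z": -0.3, "rx": 0, "ry": 0, "rz": 0.15, "fingers": 1},
  {"x": 0, "y": 0, "z": -0.3, "rx": 0, "ry": 0, "rz": 0.2, "fingers": 1},
  {"x": 0, "y": 0, "z": -0.3, "rx": 0, "ry": 0, "rz": 0.2, "fingers": 1},
])

```text
time_s: 20.85
tool_pos: [0.4899, 0.1894, 0.1846]
tool_rot: [-180.0, 0.0, 166.1]
force: [-1.2, -2.0, 4.0]
grip_width: 0.0156
grasp_force: 30.0
```

```bash
python3 st.py
```

```text
{'tool_pos': [0.4899, 0.1894, 0.1846], 'tool_rot': [-179.9991, 0.0087, 166.1366], 'force': [-1.2088, -1.9578, 4.0184], 'wrist_torque': [-0.2737, 0.4403, 0.0551], 'qpos': [24.174, 9.631, -52.2884, 102.8867, 8.0365, 71.3533, 45.8325]} j7 effort -0.21391017828136683
```

Emit:
drive_tool([
  {"x": 0, "y": 0, "z": 0, "rx": 0, "ry": 0, "rz": 0.04, "fingers": 1},
  {"x": 0, "y": 0, "z": 0, "rx": 0, "ry": 0, "rz": 0.08, "fingers": 1},
  {"x": 0, "y": 0, "z": 0, "rx": 0, "ry": 0, "rz": 0.08, "fingers": 1},
])

```text
time_s: 21.22
tool_pos: [0.4899, 0.1894, 0.1846]
tool_rot: [-180.0, 0.0, 161.6]
force: [-2.1, -1.7, 4.7]
grip_width: 0.0161
grasp_force: 30.0
```

```bash
python3 st.py
```

```text
{'tool_pos': [0.4899, 0.1894, 0.1846], 'tool_rot': [-179.9995, 0.0072, 161.5593], 'force': [-2.1115, -1.7158, 4.6716], 'wrist_torque': [-0.243, 0.4883, 0.0795], 'qpos': [23.7343, 9.5275, -51.7767, 102.8977, 7.8948, 71.3351, 41.3639]} j7 effort -0.192924365401268
```

Emit:
drive_tool([
  {"x": 0, "y": 0, "z": 0, "rx": 0, "ry": 0, "rz": 0.04, "fingers": 1},
  {"x": 0, "y": 0, "z": 0, "rx": 0, "ry": 0, "rz": 0.08, "fingers": 1},
  {"x": 0, "y": 0, "z": 0, "rx": 0, "ry": 0, "rz": 0.08, "fingers": 1},
])

```text
time_s: 21.6
tool_pos: [0.4899, 0.1894, 0.1846]
tool_rot: [180.0, 0.0, 157.0]
force: [-2.2, -1.3, 5.9]
grip_width: 0.0155
grasp_force: 30.0
```

```bash
python3 st.py
```

```text
{'tool_pos': [0.4899, 0.1894, 0.1846], 'tool_rot': [179.9997, 0.003, 156.9673], 'force': [-2.2315, -1.2927, 5.9326], 'wrist_torque': [-0.2873, 0.4612, 0.0824], 'qpos': [23.2979, 9.4314, -51.267, 102.908, 7.7573, 71.3166, 36.8809]} j7 effort -0.19345290027558804
```

Emit:
drive_tool([
  {"x": 0, "y": 0, "z": 0, "rx": 0, "ry": 0, "rz": 0.04, "fingers": 1},
  {"x": 0, "y": 0, "z": 0, "rx": 0, "ry": 0, "rz": 0.08, "fingers": 1},
  {"x": 0, "y": 0, "z": 0, "rx": 0, "ry": 0, "rz": 0.08, "fingers": 1},
])

```text
time_s: 21.98
tool_pos: [0.4898, 0.1895, 0.1846]
tool_rot: [-180.0, 0.0, 152.4]
force: [-1.8, -0.9, 4.8]
grip_width: 0.0156
grasp_force: 30.3
```

```bash
python3 st.py
```

```text
{'tool_pos': [0.4898, 0.1895, 0.1846], 'tool_rot': [-179.9922, 0.0117, 152.4451], 'force': [-1.752, -0.9221, 4.8029], 'wrist_torque': [-0.344, 0.5655, 0.4821], 'qpos': [22.8615, 9.3324, -50.7845, 102.9244, 7.6371, 71.2992, 32.4349]} j7 effort -0.5758318305015564
```

The torque jumped from 0.19 to 0.58 N·m, which is the closed stop. I'll ease back by 0.06 rad within the socket's slack, remove the vertical press, and open the fingers.

Emit:
drive_tool([
  {"x": 0, "y": 0, "z": -0.5, "rx": 0, "ry": 0, "rz": -0.03, "fingers": 1},
  {"x": 0, "y": 0, "z": -0.8, "rx": 0, "ry": 0, "rz": -0.06, "fingers": 1},
  {"x": 0, "y": 0, "z": -0.8, "rx": 0, "ry": 0, "rz": -0.06, "fingers": 1},
  {"x": 0, "y": 0, "z": -0.8, "rx": 0, "ry": 0, "rz": -0.06, "fingers": 1},
])

```text
time_s: 22.48
tool_pos: [0.4895, 0.1892, 0.1847]
tool_rot: [-180.0, -0.1, 155.7]
force: [-2.2, -0.4, -3.2]
grip_width: 0.0158
grasp_force: 30.0
```

```bash
python3 st.py
```

```text
{'tool_pos': [0.4895, 0.1892, 0.1847], 'tool_rot': [-179.9767, -0.0519, 155.7117], 'force': [-2.201, -0.4032, -3.1755], 'wrist_torque': [0.0434, 0.3405, -0.0195], 'qpos': [23.2062, 9.3856, -51.1314, 102.9092, 7.6722, 71.3762, 35.6945]} j7 effort 0.004848091484745964
```

Emit:
drive_tool([
  {"x": 0, "y": 0, "z": 0, "rx": 0, "ry": 0, "rz": 0, "fingers": 0.4},
  {"x": 0, "y": 0, "z": 0, "rx": 0, "ry": 0, "rz": 0, "fingers": 0.4},
  {"x": 0, "y": 0, "z": 0, "rx": 0, "ry": 0, "rz": 0, "fingers": 0},
  {"x": 0, "y": 0, "z": 0, "rx": 0, "ry": 0, "rz": 0, "fingers": 0},
  {"x": 0, "y": 0, "z": 0, "rx": 0, "ry": 0, "rz": 0, "fingers": 0},
  {"x": 0, "y": 0, "z": 0, "rx": 0, "ry": 0, "rz": 0, "fingers": 0},
  {"x": 0, "y": 0, "z": -20, "rx": 0, "ry": 0, "rz": 0, "fingers": 0},
  {"x": 0, "y": 0, "z": -50, "rx": 0, "ry": 0, "rz": 0, "fingers": 0},
  {"x": 0, "y": 0, "z": -90, "rx": 0, "ry": 0, "rz": 0, "fingers": 0},
  {"x": 0, "y": 0, "z": -120, "rx": 0, "ry": 0, "rz": 0, "fingers": 0},
  {"x": 0, "y": 0, "z": -120, "rx": 0, "ry": 0, "rz": 0, "fingers": 0},
  {"x": 0, "y": 0, "z": -120, "rx": 0, "ry": 0, "rz": 0, "fingers": 0},
])

```text
time_s: 23.98
tool_pos: [0.4895, 0.1892, 0.3046]
tool_rot: [-180.0, -0.0, 155.7]
force: [0.7, -0.4, 0.4]
grip_width: 0.0436
grasp_force: 0.0
```

```bash
python3 - <<'E'
from cell import sensors, vision
from h import *
o=sensors.get_obs(); print(o["force"],o["grip_width"])
cs={n:vision.read_camera(n) for n in("scene","wrist")}
for n in cs: np.savez(f"pics/{n}4.npz",**cs[n])
P=[[.49,.189,z] for z in(.206,.15)]
print([proj(cs[n],p) for n in cs for p in P])
f=lambda c,x,y,w,h:cv2.resize(c["image"][y:y+h,x:x+w,::-1],(400,400),interpolation=cv2.INTER_NEAREST)
cv2.imwrite("pics/c4.png",np.hstack([f(cs["scene"],370,120,100,100),f(cs["wrist"],220,80,200,200)]))
E
```

```text
[ 0.65108822 -0.35134444  0.44949165] 0.04361360490081784
[array([425.30071853, 184.43627098]), array([420.22662895, 203.23763963]), array([319.86352452, 206.82626843]), array([319.96997957, 192.65483207])]
```

View pics/c4.png

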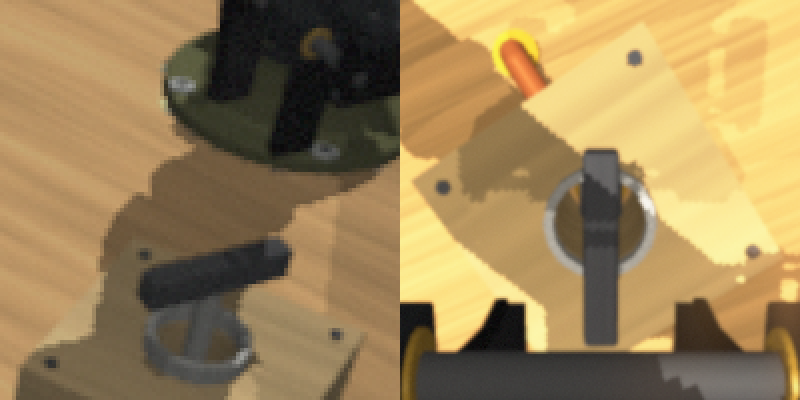

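The key stands upright in the shaft and the gripper is clear. The bar centre is at about (424,188) in the scene view, where a fully-down key should project. The bar is still aligned with the tool yaw, so it did not slip or spring back. I'm handing in.

```bash
python3 -c "
from cell import workorder
print(workorder.sign_off())"
```

```text
the job is handed in; nothing more can be done
None
```

The T-key was seated fully over the stem, turned clockwise until the torque jumped at the closed stop, and left standing upright with the gripper clear; I handed the job in at about 24 s, and sign-off returned no verdict.

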